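Hold the UV cabinet's lid at its balance point for the service bolt

ROBOT

A 6-joint arm with a two-finger parallel gripper is mounted at the origin on a cart in front of the work surface, level with it; the furniture and walls round the work are solid. World frame = base frame: x ahead of the robot, y to its left, z up, the work surface at z = 0. Lengths are in m, angles in degrees, forces in N, time in s.
With the tool pointing down it reaches from about 0.375 to 0.75 m from the base axis. Payload 9 kg.
Tool frame: the origin (TCP) lies between the finger pads, 19 mm behind the fingertips; this is the grasp point; z points along the fingers, y is the line along which they close (so a half turn about z gives the same grasp; the last joint's range is limited). The gripper opens to 85 mm and grips with 20 to 120 N. Pads are 22 mm wide; open, the fingers measure 114 mm over their backs; the gripper's body (76 mm by 85 mm) begins 54 mm behind the grasp point. The pads swing forward as they close: fully open they stand 13 mm farther back than shut.
Start: joints at [54.047, 5.964, 5.575, 89.605, 0, 77.527], TCP at [0.239, 0.55, 0.25] pointing down, gripper open.
Joint ranges: [-171.21, 171.21], [-48.23, 106.86], [-62.78, 66.21], [-105.2, 120.99], [-86.42, 89.51], [-180, 180]. Speed limits (degrees/s): [127.2, 127.2, 147.25, 180, 180, 180].

INTERFACE

Orientations are given as [roll, pitch, yaw] about the fixed x, y, z axes, in that order (R = Rz(yaw) Ry(pitch) Rx(roll)).
In Python, from plant import robot gives the robot as it stands. Calls block until the motion is done:
- robot.move_pose(position, orientation): joint-space move of the TCP to a pose.
- robot.line_to(position, vel=0.15, rotation=None, guard=None): straight line of the TCP; rotation=None keeps the orientation; vel is the mean speed in m/s. With guard (N) it stops when the force on the tool has changed by that much, and returns True; else False.
- robot.goto_joints(angles): joint-space move.
- robot.set_gripper(opening): finger opening in m; the grip force is fixed at half the most; returns when the fingers have stopped.
- robot.pause(seconds).
- robot.ik(position, orientation): joint angles nearest the present ones, or None.
- robot.observe(): the state.
- robot.grab_frame(name): name is "scene" or "side" or "wrist"; returns the picture (400x640x3 uint8, blue, green, red); there is no depth.
- robot.get_calibration(name): a dict with "vertical_fov" (degrees; the focal length in pixels is half the picture's height over the tangent of half this angle, whatever the lens; pixels are square), "cx", "cy" (the principal point, pixels), "rvec" (rotation vector, rad) and "tvec" (3), from world to camera coordinates, as OpenCV has them. Camera axes: x right, y down, z forward; pixel columns grow to the right and rows downward; lengths in m; the calibration is good to about 2 mm. A picture is of the moment at which its call begins: read the wrist's pose just before it. get_calibration takes no time and is no camera call; for the wrist camera it gives the pose at the moment of the call.
A pose or a line that the arm cannot do raises robot.IKError and nothing moves.
- robot.job_done(): hands the job in; it is judged then, once.
The state is a dict: "time": time; "q": joint angles; "qvel": joint speeds; "joint_torque": joint torques, N m; "tool_pos": TCP position; "tcp_rot": TCP orientation; "ft_force": force on the tool from outside, world axes, zero at the start; "torque": the same for the moment, N m; "gripper_width": finger opening in m; "gripper_force": force on a finger pad.
Only numpy, scipy, OpenCV 4.12 (cv2) and the standard library are available. Lean on these libraries where they do the work, as an engineer would, in place of code of your own. Each camera call takes 0.05 s, during which the arm holds its last target. There are 200 camera calls.

TASK

I am about to change the tubes of the UV viewing cabinet. First switch its lamps off: turn the black selector knob until it clicks home with its white pointer at the white dot. Then take the lid by its steel bow handle and swing it up gently to its over-centre balance point, 79 degrees open, where it would fall neither way and the white-ringed hole in its lug meets the one in the bracket, and finish while still gripping the handle and holding the lid still there, so that I can push the service bolt through; never let it go over, and leave the other things on the table where they are.

Things in the scene. Friction and masses are not known exactly. Their poses are not given: they have to be found in the camera images.
- uv_cabinet: UV viewing cabinet, fixed: light grey box 140 deep (x) x 305 wide (y) x 99 high, lamp housing 130 high and 85 wide along its right side (-y) with the black selector knob on top; dark lid (136 x 200, 10 thick, viewing hood standing 35 above it) on the box. Origin: centre of the underside, on the table. x points to its back, y to its left, z up; at yaw 0 its front faces the robot.
- uv_lid (a joint): lid angle, rad: 0 shut, grows as the front edge rises and goes back, rear stop 1.78. Lid 0.45 to 0.7 kg, nearly frictionless hinge, nothing props it: let go below the balance point it falls shut, beyond it it falls open. It balances at 1.376 (79 degrees), its centre of mass straight above the hinge.
- lid_handle (a point): middle of the bow handle: round steel bar, 10 diameter, 90 long, parallel to the hinge. Lid shut: 135 above the table, 35 in front of the box, 24 above the lid; pinch it from above, fingers closing along cabinet x; it turns in the pads as the lid swings. From lid_hinge it lies x -177, z +35 (cabinet axes, lid shut); at balance straight above the hinge, 280 above the table.
- lid_hinge (a point): point on the lid's hinge line, at the lid's middle: 100 above the table, at x +72, y +37.5 in the cabinet's frame. The hinge line runs along cabinet y.
- lug_hole (a point): centre of the white-ringed 9 mm bolt hole in the steel lug on the lid's left side; swings with the lid, 54 from the hinge line. Holes meet at the balance point.
- bracket_hole (a point): centre of the white-ringed 9 mm bolt hole in the fixed steel bracket at the box's left rear corner, 153 above the table. The lug's hole is beside it (6 mm apart along cabinet y) when the lid balances.
- lamp_knob (a joint): selector angle in rad, growing clockwise seen from above. Three click positions (detents): 0 lamps off (white dot), 0.7 and 1.4 the two lamps (violet dots); it starts in one of these two. About 0.1 N m to turn it over a click; stops at -0.06 and 1.46.
- knob_grip (a point): point on the knob's upright axis, 160 above the table, where the TCP goes to grip it. The grip is an upright bar 44 long, 13 thick, 139 to 165 above the table, white pointer line at one end, on a skirt of 46 diameter. The point turns with the knob: its x axis runs along the bar to the pointer (cabinet yaw + 0.7 - joint value).
- off_mark (a point): the white dot on the dial plate that marks 'lamps off', 131 above the table, 33 from the knob's axis (two violet dots mark the lamps).
- service_bolt: small steel bolt standing on its head in front of the cabinet, 15 wide, 36 tall; origin under its centre. Leave it.
- spanner: steel spanner, 27 x 162 x 8, lying in front; origin at the centre of its underside. Leave it.
- bottle_a: small bottle with a blue cap, 56 wide, 91 tall; origin under its centre. Leave it.
- bottle_b: small bottle with a blue cap, 56 wide, 91 tall; origin under its centre. Leave it.
- column: white cartridge column lying on its side, 30 x 112 x 30; origin at the centre of its underside. Leave it.
- wipe_pad: folded white wipes, 62 x 102 x 11; origin at the centre of its underside. Leave it.
- bench_timer: bench timer, 65 x 61 x 24; origin at the centre of its underside. Leave it.
- marker: black and white felt marker lying near the front edge of the table, 137 long, 17 high; origin at its underside. Leave it.

How it is judged:
By the outcome, as a careful person would: the job done as asked, in the order asked, and still so for the second after the job is handed in, while the arm keeps its last pose, push and grip.
It also fails if it takes over 45 s, if anything falls off the work surface, if the arm or the gripper's body presses on something with over 40 N, if the wrist force passes 120 N, or if a joint passes its speed limit or range.

## Working session

There is one attempt and no reset: what is moved stays moved. The work goes in short steps, each a Python script; the robot and the scene stay as the last script left them, time stands still between calls to the robot, and variables do not carry over. Pictures are saved under pics/ and viewed, at most 10 in all, crops included, and the job is handed in when it is done.

```bash
mkdir -p pics; ls
python3 - <<'E'
from plant import robot
import cv2
for n in("scene","side","wrist"):
    f=robot.grab_frame(n); cv2.imwrite(f"pics/{n}0.png",f); print(n,robot.get_calibration(n))
print(robot.observe())
E
```

```text
pics
plant.py
scene {'vertical_fov': 50.073102101574975, 'cx': 331.88552578376624, 'cy': 207.44716997724072, 'rvec': array([ 1.95336883, -1.24682351,  0.57711817]), 'tvec': array([-0.11243763,  0.40814794,  1.09379195])}
side {'vertical_fov': 47.49589436889018, 'cx': 318.85660676805577, 'cy': 200.5739460581173, 'rvec': array([ 2.12308995, -1.60674615,  0.44250755]), 'tvec': array([-0.03374763,  0.49765875,  1.1578597 ])}
wrist {'vertical_fov': 58.126200203831324, 'cx': 315.40243496288457, 'cy': 193.0719554455498, 'rvec': array([-2.39809494, -1.57320373, -0.24664263]), 'tvec': array([-0.60011307, -0.04121755,  0.38012097])}
{'time': 0.15, 'q': array([5.40474403e+01, 5.98892323e+00, 5.53867935e+00, 8.96052719e+01,
       4.19511807e-04, 7.75271166e+01]), 'qvel': array([-0.01771949, -0.01289006,  0.1875209 , -0.00921369, -0.04012479,
       -0.02839912]), 'joint_torque': array([ 3.19664243e-03, -5.57358670e+01,  5.04006457e+01,  1.24839001e-02,
       -2.57717247e-04,  2.28715231e-05]), 'tool_pos': array([0.23890218, 0.55013771, 0.24943302]), 'tcp_rot': array([-1.79945885e+02, -1.23997738e-02,  1.56520318e+02]), 'ft_force': array([-0.15414853, -0.012127  , -0.55401686]), 'torque': array([ 0.00694904,  0.03897698, -0.02652141]), 'gripper_force': 0.0, 'gripper_width': 0.08502303395788996}
```

View pics/scene0.png

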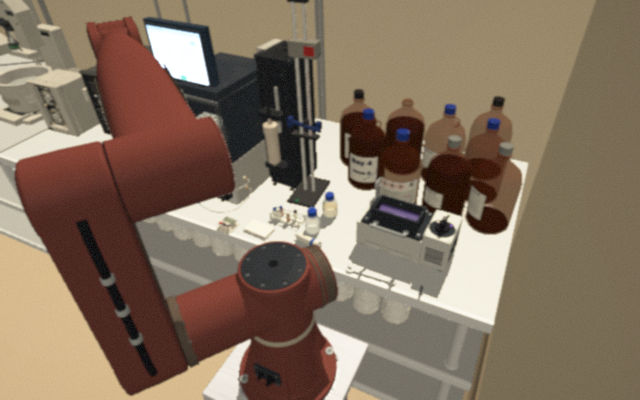

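View pics/side0.png

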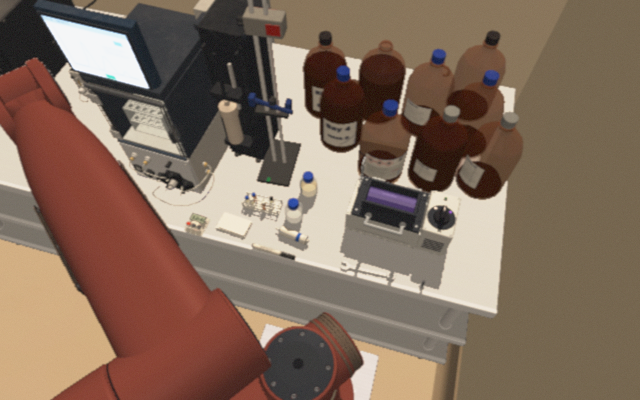

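The scene view shows the cabinet at about (407,230) and the knob at (442,228). The side view shows the knob at (441,215) and the bow handle near (384,227). I'll triangulate these roughly, then use the wrist camera.

```bash
cat > h.py <<'E'
import numpy as np, cv2
from plant import robot
def cam(c):
    f=200/np.tan(np.radians(c["vertical_fov"])/2)
    K=np.array([[f,0,c["cx"]],[0,f,c["cy"]],[0,0,1]])
    return K,cv2.Rodrigues(np.array(c["rvec"]))[0],np.array(c["tvec"]).ravel()
def ray(c,p):
    K,R,t=cam(c); d=R.T@np.linalg.solve(K,[p[0],p[1],1]); return -R.T@t,d/np.linalg.norm(d)
def tri(obs):
    A=np.zeros((3,3));b=np.zeros(3);rs=[ray(c,p) for c,p in obs]
    for o,d in rs:
        M=np.eye(3)-np.outer(d,d);A+=M;b+=M@o
    x=np.linalg.solve(A,b); return x,[np.linalg.norm((np.eye(3)-np.outer(d,d))@(x-o)) for o,d in rs]
def onz(c,p,z):
    o,d=ray(c,p); return o+d*(z-o[2])/d[2]
def proj(c,X):
    K,R,t=cam(c); v=K@(R@np.array(X)+t); return v[:2]/v[2]
E
python3 - <<'E'
from h import *
s,d=robot.get_calibration("scene"),robot.get_calibration("side")
print("knob",tri([(s,(442,228)),(d,(441,215))]), onz(d,(441,215),.15), onz(s,(442,228),.15))
print("handle",onz(d,(384,227),.135), "spanner",onz(d,(345,266),0),onz(d,(390,276),0),"bolt",onz(d,(422,287),0))
w=robot.get_calibration("wrist");K,R,t=cam(w);o=robot.observe()
print("cam",-R.T@t,"axis",R[2], "tcp rot",o["tcp_rot"])
for p in ([.5,-.05,.40],[.55,-.15,.42],[.45,.0,.42]):
  for y in(0,90,-90,180): print(p,y,robot.ik(p,[180,0,y]))
E
```

```text
knob (array([ 0.54733272, -0.24198349,  0.12010574]), [np.float64(0.0005454484830873196), np.float64(0.0005454484830873346)]) [ 0.52817741 -0.2375758   0.15      ] [ 0.51291455 -0.24671652  0.15      ]
handle [ 0.45714151 -0.09344712  0.135     ] spanner [ 0.37311261 -0.00903265  0.        ] [ 0.37808346 -0.14300113  0.        ] bolt [ 0.36981217 -0.23802564  0.        ]
cam [0.16778521 0.58212137 0.37324171] axis [ 0.28234609 -0.12448695 -0.95120118] tcp rot [-1.79945885e+02 -1.23997738e-02  1.56520318e+02]
[0.5, -0.05, 0.4] 0 [-20.65689398  -5.55982092   9.99792369 105.5577446    0.
 159.34310602]
[0.5, -0.05, 0.4] 90 [-20.65689398  -5.55982092   9.99792369 105.5577446    0.
  69.34310602]
[0.5, -0.05, 0.4] -90 [ -20.65689398   -5.55982092    9.99792369  105.5577446     0.
 -110.65689398]
[0.5, -0.05, 0.4] 180 [-20.65689398  -5.55982092   9.99792369 105.5577446    0.
 -20.65689398]
[0.55, -0.15, 0.42] 0 [-28.39524949   7.75055202  25.70419974 107.95364772   0.
 151.60475051]
[0.55, -0.15, 0.42] 90 [-28.39524949   7.75055202  25.70419974 107.95364772   0.
  61.60475051]
[0.55, -0.15, 0.42] -90 [ -28.39524949    7.75055202   25.70419974  107.95364772    0.
 -118.39524949]
[0.55, -0.15, 0.42] 180 [-28.39524949   7.75055202  25.70419974 107.95364772   0.
 -28.39524949]
[0.45, 0.0, 0.42] 0 [-16.73825676 -13.0915118    5.5023439  108.59385569   0.
 163.26174324]
[0.45, 0.0, 0.42] 90 [-16.73825676 -13.0915118    5.5023439  108.59385569   0.
  73.26174324]
[0.45, 0.0, 0.42] -90 [ -16.73825676  -13.0915118     5.5023439   108.59385569    0.
 -106.73825676]
[0.45, 0.0, 0.42] 180 [-16.73825676 -13.0915118    5.5023439  108.59385569   0.
 -16.73825676]
```

Run:
```python
from h import *
d=robot.get_calibration("side")
for n,p in dict(standbase=(262,180),standr=(295,180),rod=(280,160),tower=(235,150),monitor=(150,170),bigbottle=(385,175),bb2=(430,185),bot=(292,220)).items(): print(n,onz(d,p,0).round(3))
q=robot.ik([.24,.36,.42],[180,0,156]);print(q)
```

```text
standbase [0.597 0.331 0.   ]
standr [0.626 0.226 0.   ]
rod [0.691 0.3   0.   ]
tower [0.69  0.463 0.   ]
monitor [0.534 0.709 0.   ]
bigbottle [ 0.726 -0.057  0.   ]
bb2 [ 0.726 -0.207  0.   ]
bot [0.479 0.189 0.   ]
[ 38.88006966 -15.95270624   3.11872057 109.07142681   0.
  62.88006966]
```

Run:
```python
from h import *
import pickle
robot.move_pose([.24,.36,.42],[180,0,156])
C=[]
for i,p in enumerate([[.44,-.07,.38],[.44,-.21,.38]]):
    robot.move_pose(p,[180,0,180]); robot.pause(.2)
    c=robot.get_calibration("wrist"); C.append(c); cv2.imwrite(f"pics/w{i}.png",robot.grab_frame("wrist"))
pickle.dump(C,open("C.pkl","wb"))
print(robot.observe()["time"],robot.observe()["q"],robot.observe()["tool_pos"])
```

```text
4.0 [-4.08301703e+01 -9.30538803e+00  4.40366179e+00  1.03673660e+02
  5.62300492e-03 -4.09179613e+01] [ 0.4402363  -0.20908848  0.38033453]
```

View pics/w0.png

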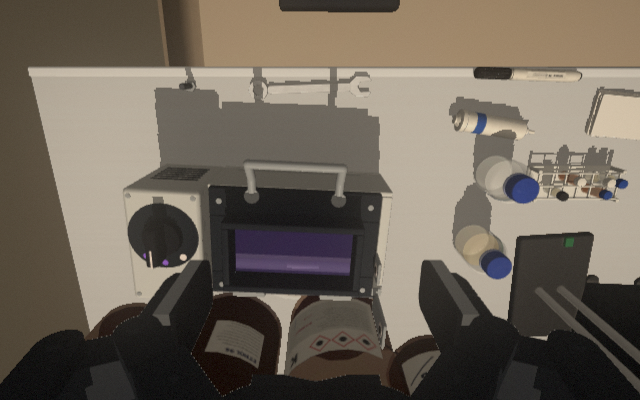

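View pics/w1.png

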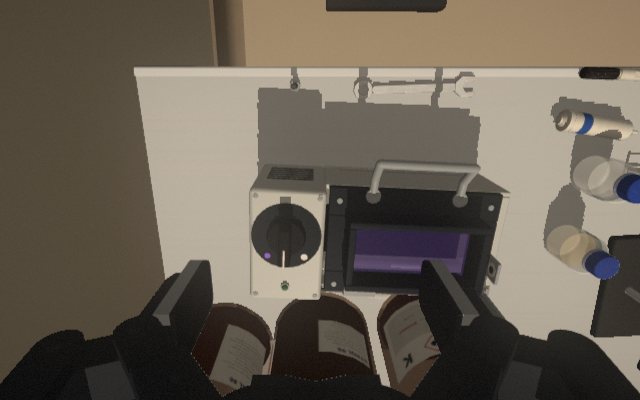

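The wrist views have the front edge at the top and +y to the right. In w1 the knob is at (286,237), with its pointer down at (283,258), the white dot at (304,257) and the bar handle from (377,164) to (478,170). I'll zoom in for exact pixels.

Run:
```python
import cv2,numpy as np
a=cv2.imread("pics/w0.png");b=cv2.imread("pics/w1.png")
k=lambda i,x,y,w,h,s:cv2.resize(i[y:y+h,x:x+w],None,fx=s,fy=s,interpolation=cv2.INTER_CUBIC)
top=np.hstack([k(a,115,185,100,75,4)+0,k(b,240,185,100,75,4)+0])
bot=np.hstack([k(a,220,130,200,75,2),k(b,340,130,200,75,2)])
top2=np.hstack([k(a,115,235,100,37,4),k(b,240,235,100,37,4)])
cv2.imwrite("pics/crop1.png",np.clip(np.vstack([top,top2,bot]).astype(float)*1.5,0,255).astype(np.uint8))
```

```text
(no output)
```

View pics/crop1.png

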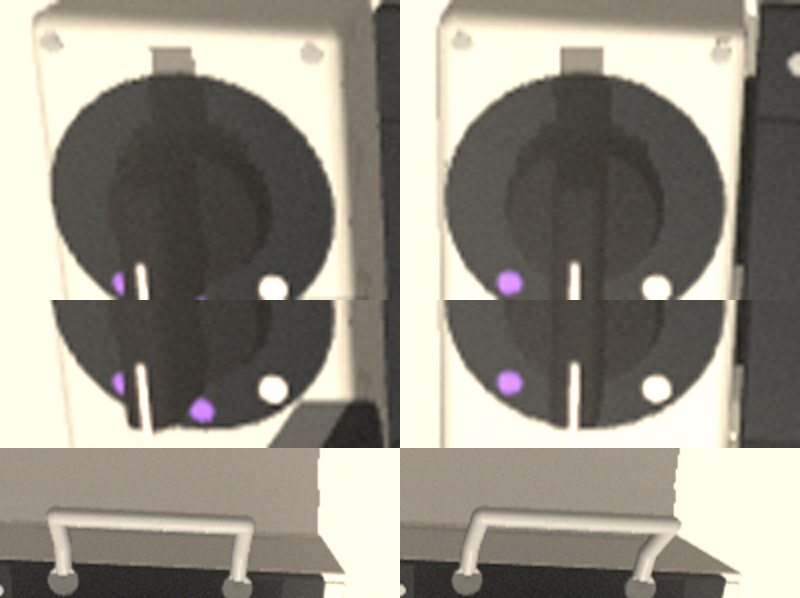

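Run:
```python
from h import *
import pickle
a,b=pickle.load(open("C.pkl","rb"))
P=dict(off=((183,257.2),(304,257.2)),hl=((246,164),(379,164)),hr=((345,168.5),(479,169.5)),pl=((251.5,196),(373.5,196.5)),pr=((338.5,200),(460.5,201)),
skirt=((163-.0,232),(286,232)))
for n,(p,q) in P.items():
    x,e=tri([(a,p),(b,q)]);print(n,x.round(4),np.round(e[0]*1e3,1))
hl=[onz(c,P["hl"][i],.135) for i,c in((0,a),(1,b))];hr=[onz(c,P["hr"][i],.135) for i,c in((0,a),(1,b))]
print("hl",np.round(hl,4),"hr",np.round(hr,4))
for i,c in((0,a),(1,b)):
  print("off z131",onz(c,P["off"][i],.131).round(4))
vm=onz(a,(165.5,262.8),.131);vl=onz(b,(267,255.7),.131);print("vm",vm,"vl",vl)
# housing top corners etc: dial plate circle w1 (extent in crop4): left 445,right 725 -> x 251.25..321.25
print("dial L/R",onz(b,(251.2,233),.131),onz(b,(321.3,233),.131))
print("housing L/R",onz(b,(249.8,215),.130),onz(b,(326,215),.130))
```

```text
off [ 0.5612 -0.2221  0.1317] 0.1
hl [ 0.4501 -0.1422  0.135 ] 0.0
hr [ 0.4542 -0.0384  0.1394] 0.5
pl [ 0.4931 -0.1425  0.1131] 0.3
pr [ 0.4976 -0.0428  0.1146] 0.6
skirt [ 0.5308 -0.2423  0.1289] 0.1
hl [[ 0.4501 -0.1422  0.135 ]
 [ 0.4501 -0.1422  0.135 ]] hr [[ 0.4548 -0.0381  0.135 ]
 [ 0.4559 -0.0364  0.135 ]]
off z131 [ 0.5616 -0.2223  0.131 ]
off z131 [ 0.5617 -0.2221  0.131 ]
vm [ 0.56885098 -0.24351967  0.131     ] vl [ 0.55984485 -0.26482741  0.131     ]
dial L/R [ 0.53126101 -0.28155529  0.131     ] [ 0.53110776 -0.20225914  0.131     ]
housing L/R [ 0.50981396 -0.28213649  0.13      ] [ 0.50965506 -0.19714302  0.13      ]
```

Everything is consistent with a cabinet yaw of −2.5°:
- **Knob:** axis at (0.5357, −0.2422), now at 0.7, so it needs +40° counter-clockwise.
- **Handle:** (0.4524, −0.0898, ~0.136).

Knob first.

Run:
```python
from h import *
s,d=robot.get_calibration("scene"),robot.get_calibration("side")
for n,p,q in(("capK",(403,135),(390,107)),("capgrey",(454,143),(451,115)),("capDay",(369,115),(343,73))): print(n,tri([(s,p),(d,q)]))
k=np.array([.5357,-.2422]);y0=177.5
def st(t):
    o=robot.observe();print(t,round(o["time"],2),o["tool_pos"].round(4),o["tcp_rot"].round(1),o["ft_force"].round(1),o["torque"].round(2),round(o["gripper_width"],4),o["gripper_force"])
robot.move_pose([*k,.25],[180,0,y0]); robot.set_gripper(.038); st("above")
hit=robot.line_to([*k,.160],vel=.1,guard=8); st(f"down {hit}")
if not hit:
    robot.set_gripper(0); st("closed")
    for a in (10,20,30,40,41): robot.move_pose([*k,.160],[180,0,y0+a]); st(a)
```

```text
capK (array([ 0.75216549, -0.03360334,  0.29093104]), [np.float64(0.0016613679690454658), np.float64(0.001661367969045564)])
capgrey (array([ 0.7633482 , -0.20117168,  0.29454451]), [np.float64(0.00045776918135567035), np.float64(0.00045776918135550794)])
capDay (array([0.85904848, 0.12963226, 0.28139521]), [np.float64(0.002017032718647465), np.float64(0.002017032718647507)])
above 5.22 [ 0.5356 -0.2423  0.2502] [-180.     0.   177.5] [-0.9 -0.2 -0.6] [ 0.02 -0.01  0.03] 0.0379 0.0
down False 6.28 [ 0.5361 -0.2425  0.1609] [-1.800e+02  1.000e-01  1.775e+02] [-0.3 -0.8  0.5] [-0.03 -0.02 -0.  ] 0.0379 0.0
closed 6.62 [ 0.5361 -0.2426  0.1609] [-1.799e+02  1.000e-01  1.775e+02] [-0.6 -1.   4.9] [-0.12  0.21  0.04] 0.0115 59.85867977142334
10 6.91 [ 0.536  -0.2423  0.1609] [-1.800e+02  1.000e-01 -1.724e+02] [-1.5  1.4  4.8] [ 0.23  0.2  -0.17] 0.0117 60.22851884365082
20 7.2 [ 0.5359 -0.2419  0.1609] [-180.     0.  -162.4] [-0.9  1.   7.6] [ 0.59  0.37 -0.01] 0.0122 60.45399785041809
30 7.49 [ 0.5358 -0.2416  0.1609] [ 1.800e+02  1.000e-01 -1.524e+02] [-2.8  4.   8.2] [0.97 0.5  0.03] 0.0114 60.559099316596985
40 7.78 [ 0.5356 -0.2412  0.1609] [ 1.799e+02  1.000e-01 -1.424e+02] [-3.4  5.2  9.5] [1.3  0.8  0.01] 0.0122 60.682581067085266
41 8.03 [ 0.5356 -0.2412  0.1609] [ 1.799e+02  1.000e-01 -1.415e+02] [-4.1  5.6  9.7] [ 1.33  0.81 -0.05] 0.0117 60.694987177848816
```

Run:
```python
from h import *
robot.set_gripper(.038); o=robot.observe(); p=o["tool_pos"]
robot.line_to([.5357,-.2422,.25],vel=.12)
robot.move_pose([.46,-.18,.36],[180,0,180]); robot.pause(.2)
c=robot.get_calibration("wrist");f=robot.grab_frame("wrist")
print(robot.observe()["time"],"knob",proj(c,[.5357,-.2422,.16]),"off",proj(c,[.5616,-.2222,.131]))
h=proj(c,[.4524,-.0898,.136]);print("handle pred",h)
u=proj(c,[.5357,-.2422,.14]).astype(int);x,y=u-[60,50]
cv2.imwrite("pics/k.png",np.clip(1.6*cv2.resize(f[max(y,0):y+140,max(x,0):x+160],None,fx=4,fy=4).astype(float),0,255));print(x,y)
```

```text
10.25 knob [251.82719309 240.89859048] off [276.08957438 251.12143332]
handle pred [407.63966041 152.49891149]
195 182[ WARN:0@1.670] global loadsave.cpp:1063 imwrite_ Unsupported depth image for selected encoder is fallbacked to CV_8U.
```

View pics/k.png

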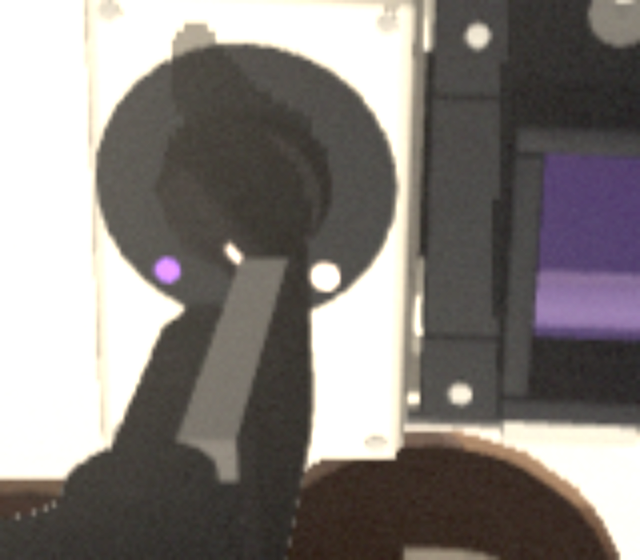

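The pointer is partly hidden by a finger. It slants towards the white dot, but I want a clear view on the way to the handle.

Run:
```python
from h import *
robot.move_pose([.46,-.09,.36],[180,0,180]); robot.pause(.2)
c=robot.get_calibration("wrist");f=robot.grab_frame("wrist")
print(robot.observe()["time"],"off",proj(c,[.5616,-.2222,.131]))
x,y=(proj(c,[.5357,-.2422,.15])-[50,50]).astype(int)
x=max(x,0)
kn=cv2.resize(f[y:y+100,x:x+110],None,fx=5,fy=5)
cv2.imwrite("pics/k2.png",cv2.convertScaleAbs(kn,alpha=1.6))
import pickle;pickle.dump((c,x,y),open("k2.pkl","wb"))
```

```text
10.95 off [194.42953579 250.29082278]
```

View pics/k2.png

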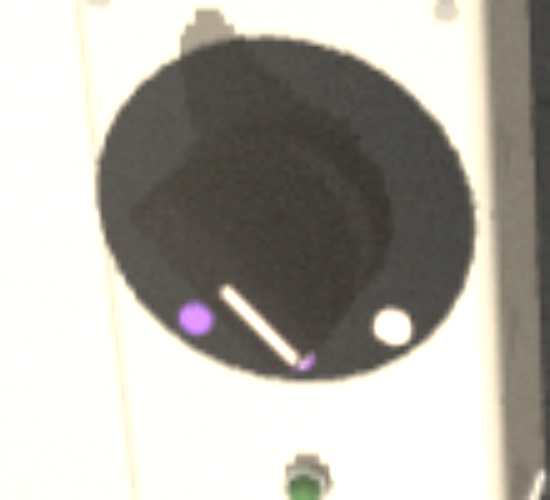

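The pointer line runs from (225,290) to (298,362) in the crop. I'll check its angle in world coordinates, then grip the handle.

Run:
```python
from h import *
import pickle
c,x,y=pickle.load(open("k2.pkl","rb"))
a,b=[onz(c,(x+u/5,y+v/5),.165)[:2] for u,v in((225,290),(298,362))]
ang=np.degrees(np.arctan2(*(b-a)[::-1]));print(a,b,"angle",ang,"want",-2.5+40.1)
k=np.array([.5357,-.2422]);print(np.degrees(np.arctan2(*(b-k)[::-1])))
def st(t):
    o=robot.observe();print(t,round(o["time"],2),o["tool_pos"].round(4),o["tcp_rot"].round(1),o["ft_force"].round(1),o["torque"].round(2),round(o["gripper_width"],4),round(o["gripper_force"],1))
if abs(ang-37.6)<6:
    H=[.4524,-.0898]
    robot.move_pose([*H,.24],[180,0,87.5]); robot.set_gripper(.036); st("above")
    hit=robot.line_to([*H,.137],vel=.1,guard=8); st(f"down {hit}")
    if not hit: robot.set_gripper(0); robot.pause(.2); st("closed")
```

```text
[ 0.5364133  -0.24124009] [ 0.55207407 -0.22890484] angle 38.22584355513955 want 37.6
39.07537526138088
above 12.59 [ 0.4525 -0.0899  0.2403] [180.    0.   87.5] [-0.8 -0.1 -0.3] [-0.02  0.02 -0.03] 0.0357 0.0
down False 13.78 [ 0.4528 -0.09    0.1377] [179.9   0.   87.5] [ 0.6 -1.1 -0.6] [0.01 0.03 0.03] 0.036 0.0
closed 14.34 [ 0.4509 -0.0899  0.1376] [-179.8    0.    87.5] [-11.8  -0.4   9.4] [0.04 2.54 0.02] 0.0077 58.7
```

The knob angle is 38.2° against 37.6° wanted, so it is home. The handle is gripped, and it sits about 2 mm nearer the front than I estimated. I'll re-centre, then swing the first stage along the arc while watching the forces.

```bash
cat >> h.py <<'E'
T0=np.array([.4506,-.0899,.1370]); YAW=np.radians(-2.5); ex=np.array([np.cos(YAW),np.sin(YAW),0])
def arc(deg,dr=0):
    a=np.radians(deg)+np.arctan2(35,177); r0=np.hypot(177,35)/1e3
    hx=T0+.177*ex-[0,0,.035]
    return hx-(r0+dr)*np.cos(a)*ex+[0,0,(r0+dr)*np.sin(a)]
def st(t):
    o=robot.observe();print(t,round(o["time"],2),o["tool_pos"].round(4),o["tcp_rot"].round(1),o["ft_force"].round(1),o["torque"].round(2),round(o["gripper_width"],4),round(o["gripper_force"],1))
E
python3 - <<'E'
from h import *
robot.line_to(arc(0),vel=.02); st(0)
for d in (3,6,9,12,16): robot.line_to(arc(d),vel=.05); st(d)
E
```

```text
0 14.59 [ 0.4508 -0.0899  0.1376] [180.    0.   87.5] [-1.5  1.4  6. ] [ 0.36  0.42 -0.01] 0.0081 59.4
3 14.93 [ 0.4526 -0.09    0.146 ] [-180.    -0.    87.5] [-0.8 -0.6 -4. ] [-0.06  0.15 -0.05] 0.0078 58.6
6 15.28 [ 0.4552 -0.0901  0.1557] [-180.     0.    87.5] [-2.3 -0.5 -2.5] [-0.02  0.51 -0.07] 0.0077 58.5
9 15.62 [ 0.458  -0.0903  0.1645] [-180.     0.    87.5] [-4.5 -0.7 -2. ] [-0.16  1.11 -0.07] 0.0078 58.6
12 15.96 [ 0.4615 -0.0904  0.1736] [-180.     0.    87.5] [-7.8 -0.5 -0.2] [-0.15  1.5  -0.05] 0.0078 58.5
16 16.36 [ 0.4666 -0.0906  0.1849] [-179.9    0.    87.5] [-9.  -0.6 -0.6] [-0.19  1.89 -0.06] 0.0078 58.6
```

Run:
```python
from h import *
import pickle
dr=.0008; L=[]
for d in range(20,73,4):
    robot.line_to(arc(d,dr),vel=.05)
    o=robot.observe(); a=np.radians(d)+np.arctan2(35,177); F=o["ft_force"]
    u=-np.cos(a)*ex+[0,0,np.sin(a)]; fr=F@u; ft=F@(np.sin(a)*ex+[0,0,np.cos(a)])
    L.append((d,dr,o["tool_pos"],F)); print(d,round(dr*1e3,2),"Frad",fr.round(1),"Ftan",ft.round(1),F.round(1),o["tool_pos"].round(4),round(o["time"],2),round(o["gripper_width"],4))
    dr+=np.clip(fr/12e3,-.0006,.0006)
pickle.dump((L,dr),open("arc.pkl","wb"))
```

```text
20 0.8 Frad 3.6 Ftan -2.8 [-4.6 -1.3 -0.5] [ 0.4726 -0.0909  0.1963] 16.76 0.0078
24 1.1 Frad 5.5 Ftan -3.0 [-6.3 -1.6  0.7] [ 0.4794 -0.0912  0.2072] 17.16 0.0077
28 1.56 Frad 2.8 Ftan -2.6 [-3.9 -2.  -0.2] [ 0.4865 -0.0916  0.217 ] 17.56 0.0079
32 1.8 Frad 5.0 Ftan -3.0 [-5.7 -1.6  1.2] [ 0.4945 -0.0919  0.2268] 17.97 0.0078
36 2.21 Frad 6.1 Ftan -2.2 [-5.9 -2.5  3. ] [ 0.5035 -0.0924  0.2363] 18.38 0.0076
40 2.72 Frad 2.8 Ftan -2.7 [-4.  -3.5  0.5] [ 0.5126 -0.0928  0.2446] 18.78 0.0075
44 2.95 Frad 5.9 Ftan -2.9 [-5.9 -2.6  3.2] [ 0.5226 -0.0932  0.2527] 19.19 0.0073
48 3.44 Frad 6.1 Ftan -2.8 [-5.7 -3.9  3.9] [ 0.5333 -0.0938  0.2603] 19.6 0.0073
52 3.96 Frad 4.1 Ftan -3.8 [-5.5 -4.7  1.9] [ 0.544  -0.0943  0.2664] 20.01 0.0074
56 4.3 Frad 5.3 Ftan -2.3 [-4.4 -4.3  4. ] [ 0.5557 -0.0947  0.2724] 20.42 0.0073
60 4.74 Frad 5.7 Ftan -1.6 [-3.6 -4.9  4.9] [ 0.5678 -0.0954  0.2776] 20.82 0.0077
64 5.22 Frad 2.8 Ftan -2.6 [-3.5 -5.4  2.1] [ 0.5797 -0.096   0.2814] 21.23 0.0075
68 5.46 Frad 4.4 Ftan -1.5 [-2.5 -5.4  4. ] [ 0.5926 -0.0965  0.2849] 21.64 0.0079
72 5.82 Frad 6.0 Ftan -1.2 [-2.1 -5.8  5.8] [ 0.6056 -0.0972  0.2874] 22.05 0.0074
```

The bar creeps about 6 mm along the pads, which looks like rolling, but the forces stay small. I'll go on to about 77° and look at the holes.

```bash
cat >> h.py <<'E'
HX=np.array([.6274,-.0982,0])
def near(phi,z): return HX-.1804*np.sin(np.radians(phi))*ex+[0,0,z]
E
python3 - <<'E'
from h import *
import pickle
robot.line_to(near(4.5,.2890),vel=.03); st(4.5)
robot.line_to(near(2,.2895),vel=.03); robot.pause(.3); st(2)
B=HX+.115*np.array([np.sin(-YAW),np.cos(YAW),0])+[0,0,.153]; print("bracket guess",B)
out=[]
for n in("side","scene","wrist"):
    c=robot.get_calibration(n);f=robot.grab_frame(n);cv2.imwrite(f"pics/b_{n}.png",f)
    u=proj(c,B);print(n,u,"cam",-cam(c)[1].T@cam(c)[2]); pickle.dump(c,open(f"b_{n}.pkl","wb"))
    x,y=np.clip((u-[33,37]).astype(int),0,[640-66,400-75])
    if n!="wrist": out.append(cv2.resize(f[y:y+75,x:x+66],None,fx=6,fy=6,interpolation=cv2.INTER_CUBIC));print(x,y)
m=np.hstack(out); w=cv2.imread("pics/b_wrist.png"); cv2.imwrite("pics/b.png",cv2.convertScaleAbs(np.hstack([m]),alpha=1.5))
E
```

```text
4.5 22.48 [ 0.613  -0.0975  0.2883] [-179.9   -0.    87.5] [-1.9 -3.9 -4. ] [-0.78  0.7  -0.03] 0.0075 58.3
2 23.18 [ 0.621  -0.0979  0.2892] [-180.    -0.    87.5] [-1.6 -3.3 -7. ] [-0.77  0.22 -0.02] 0.0076 58.5
bracket guess [0.63241623 0.01669055 0.153     ]
side [360.10568502 164.96372655] cam [-0.16148224 -0.09335441  1.24685631]
327 127
scene [373.52769385 184.44918136] cam [-0.48255666 -0.36976495  1.00300585]
340 147
wrist [323.22198105  19.3211829 ] cam [ 0.62588723 -0.01849256  0.41304419]
```

View pics/b.png

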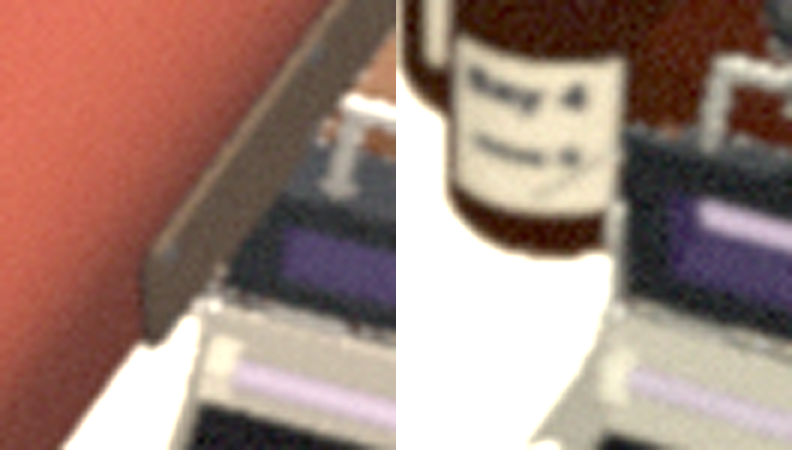

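View pics/b_wrist.png

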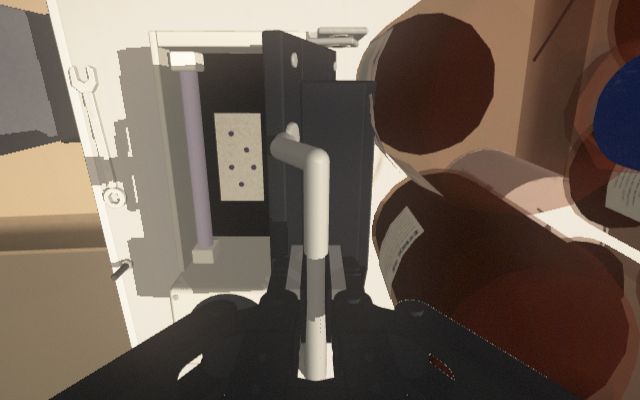

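The wrist view shows the bar at column 316, the lid nearly upright, and the lug and bracket plates edge-on near (340,35), so the holes face sideways. The side and scene cameras are blocked there by the arm. I'll rely on the gripped-bar kinematics, checked with a lid-point fit in the wrist image, and ease to the balance point with z relaxed.

Run:
```python
from h import *
import pickle
from scipy.optimize import least_squares
L,_=pickle.load(open("arc.pkl","rb"))
P=np.array([l[2]+l[3]/6e3 for l in L]); s=(P-T0)@ex; z=P[:,2]
def res(p):
    hx,c0,k=p; th=np.arccos(np.clip((hx-s)/.1804,-1,1)); return (.1+c0+k*(th-.195)+.1804*np.sin(th)-z)*1e3
r=least_squares(res,[.177,.0026,.005]);print("fit hx,c0,k",r.x,np.abs(r.fun).max())
HX[1]-=.0004
robot.line_to(near(1,.2887),vel=.02); st(1)
robot.line_to(near(.2,.2887),vel=.015); robot.pause(.4); st(.2)
c=robot.get_calibration("wrist");f=robot.grab_frame("wrist");cv2.imwrite("pics/fin_full.png",f);pickle.dump(c,open("fin.pkl","wb"))
# post bases rotated with the lid about the hinge, measured with it shut
for nm,p in(("pl",[.4931,-.1425,.1138]),("pr",[.4976,-.0428,.1138])):
    p=np.array(p)-[.0018,0,0]
    for th in(76,78.84,81):
        h=np.array([*HX[:2],.1]);v=p-h;e=v@ex;y=v-e*ex;t=np.radians(th)
        q=h+ex*(e*np.cos(t)+v[2]*np.sin(t))+[0,0,-e*np.sin(t)+v[2]*np.cos(t)]+[y[0],y[1],0]
        print(nm,th,proj(c,q).round(1))
for x in(-10,0,10): print("hole dx",x,proj(c,HX+x/1e3*ex+.113*np.array([.0436,.999,0])+[0,0,.153]).round(1))
a=cv2.resize(f[15:65,255:395],None,fx=5.7,fy=5.7,interpolation=cv2.INTER_CUBIC)
b=cv2.resize(f[100:260,240:400],None,fx=1.9,fy=1.9,interpolation=cv2.INTER_CUBIC)
b=cv2.copyMakeBorder(b,0,0,0,a.shape[1]-b.shape[1],cv2.BORDER_CONSTANT)
cv2.imwrite("pics/fin.png",cv2.convertScaleAbs(np.vstack([a,b]),alpha=1.3))
```

```text
fit hx,c0,k [0.17701439 0.00388713 0.00411968] 0.543667597884101
1 23.65 [ 0.6245 -0.0981  0.2893] [179.9  -0.   87.5] [-0.7  0.3 -1.5] [0.01 0.34 0.02] 0.0075 59.1
0.2 24.37 [ 0.6269 -0.0983  0.2892] [179.9  -0.   87.5] [-1.5  3.7  5.3] [ 0.8   0.51 -0.04] 0.0074 59.8
pl 76 [281.3 308.7]
pl 78.84 [292.6 309.5]
pl 81 [301.2 309.9]
pr 76 [275.6 138.7]
pr 78.84 [288.8 139. ]
pr 81 [298.9 139.1]
hole dx -10 [298.8  23.2]
hole dx 0 [314.   23.2]
hole dx 10 [329.1  23.2]
```

View pics/fin.png

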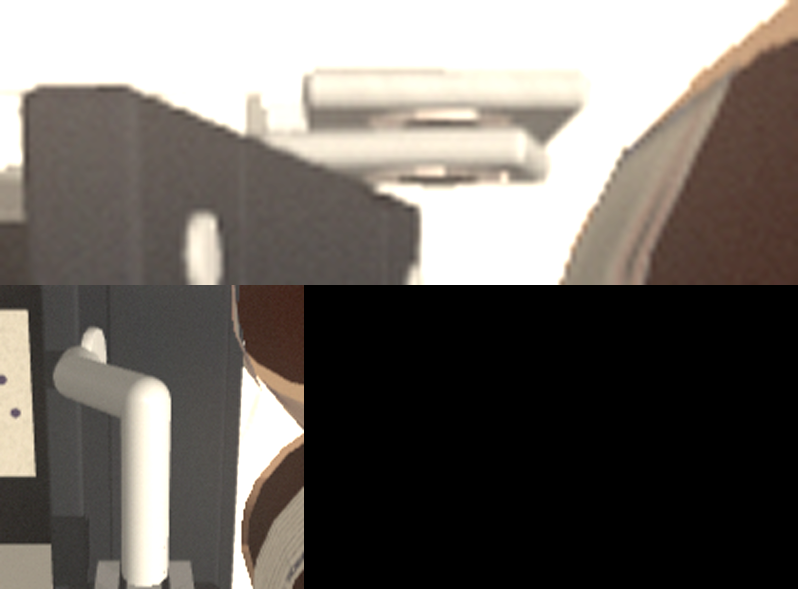

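The circle fit gives the same hinge (0.1770 m). The rings in the lug (centre about 444 in the crop) and the bracket (about 442) line up within a pixel. The lid is steady in the grip, so I'm handing in.

Run:
```python
from h import *
st("end"); print(np.abs(robot.observe()["qvel"]).max()); print(robot.job_done())
```

```text
end 24.42 [ 0.6269 -0.0983  0.2892] [179.9  -0.   87.5] [-1.1  4.5  5.3] [0.83 0.5  0.01] 0.0076 59.8
0.05055465023916278
the job is handed in; nothing more can be done
None
```

The job is handed in at 24.4 s: the knob's pointer measured within 1° of the white-dot position, and the gripper is still holding the lid still within about 0.2° of its balance point, with the two bolt holes lined up to within about 1 mm in the wrist camera.

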